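# Find the heavy side of an eccentric drum and hold it down

### The job

The closed steel drum on the blue balancing stand has a weight cast inside one side of it, out of sight; the bearings are stiff enough that it stays wherever you leave it. Turn the drum by hand, feel which side is heavy, then bring that heavy side straight down (20 degrees either way will do) and finish still gripping the drum's rim at rest, without letting go. Do not disturb the other things on the bench.

Things in the scene. Friction and masses are not known exactly. Their poses are not given: they have to be found in the camera images.
- stand: Blue cast stand, fixed to the bench. Base plate 210 x 160 x 15 mm (its x by y), origin under its centre. Its x axis runs along the drum's axle, z is up. Two bearing pedestals, 64 mm wide (y) and rounded on top, stand 65 to 91 mm either side of the centre along x, their tops 151 mm above the bench.
- axle (a point): Centre of the drum, on its axle, 125 mm above the stand's origin; axes as the stand's. The top of the drum's rim lies 85 mm above this point, 210 mm above the bench, and can be pinched across the two side faces from above. The drum turns either way without end stops.
- drum: Closed steel drum, a disc of 170 mm diameter and 28 mm thick along the axle, flat side faces, 48 mm hub reaching 30 mm either side of the centre plane. Origin at its centre (on the axle), x along the axle, z towards the yellow mark. A weight hidden in one side (at an unknown angle from the mark, new each time, at the start at least 37 degrees from straight down) makes one way of turning harder.
- mark (a point): Yellow mark on the drum for keeping count of the turning only; it says nothing of the heavy side. A 14 mm dot on each face and a dash on the rim; this point lies between the dots, 65 mm from the axle, axes as the drum's. Bearing friction is 0.39 N m either way: turning takes friction plus the weight's moment (0.23 to 0.35 N m when level with the axle) on its way up, friction minus it on its way down.
- spool: flanged steel bushing, 64 mm diameter, 44 mm high, standing on the bench beside the stand; origin under its centre. Bystander.
- bush: dark steel sleeve, 72 mm diameter, 50 mm high, standing on the bench beside the stand; origin under its centre. Bystander.
- wrench: wrench, 180 mm long along its x, about 20 mm high, lying on the bench; origin under its middle. Bystander.
- caliper: caliper, 210 mm long along its x, about 10 mm high, lying on the bench; origin under its middle. Bystander.
- driver: screwdriver with blue handle, 200 mm long along its x, 26 mm high, lying on the bench; origin under its middle. Bystander.
- spray: spray can with a red cap, 58 mm diameter, 170 mm high; origin under its centre. Bystander.

How it is judged:
By the outcome, as a careful person would: the job done as asked, in the order asked, and still so for the second after the job is handed in, while the arm keeps its last pose, push and grip.
It also fails if it takes over 72 s, if anything falls off the work surface, if the arm or the gripper's body presses on something with over 40 N, if the wrist force passes 120 N, or if a joint passes its speed limit or range.

### The arm

A 6-joint arm with a two-finger parallel gripper is mounted at the origin on the work surface. World frame = base frame: x ahead of the robot, y to its left, z up, the work surface at z = 0. Lengths are in m, angles in rad, forces in N, time in s.
With the tool pointing down it reaches from about 0.375 to 0.9 m from the base axis. Payload 3.1 kg.
Tool frame: the origin (TCP) lies between the finger pads; the fingertips stand env.nose_length ahead of it and the grasp point (between the pads) lies 2 mm behind it (env.nose_length is the distance from the TCP to the fingertips, in m); z points along the fingers, y is the direction in which the jaws open and shut (so a half turn about z gives the same grasp; the last joint's range is limited). The gripper opens to 87 mm and grips with 3 to 60 N. Pads are 19 mm wide; open, the fingers measure 117 mm over their backs; the gripper's body (75 mm by 190 mm) begins 51 mm behind the grasp point.
Start: joints at [-1.286, 0.527, 1.433, -0, 1.181, -0.178], TCP at [0.279, -0.559, 0.24] pointing down, gripper open.
Joint ranges: [-3.08, 3.08], [-0.75, 2.2], [0.22, 2.44], [-1.43, 4.57], [0, 2.65], [-2.85, 2.85]. Speed limits (rad/s): [2.79, 2.79, 3.14, 3.14, 3.14, 3.14].

### API

Orientations are given as a rotation vector (axis times angle).
In Python, from bench import env gives the robot as it stands. The module is installed in compiled form; this text tells all that it offers.
- The arm moves only by the shell command python3 -m jog 'ROWS' [OPENING]. ROWS is JSON, a list of rows, each an object of numbers: "x", "y", "z": the shift along the tool's x, y, z in units of 40 cm (1.0 is 40 cm); "roll": the turn about the tool's z in units of 45 degrees (1.0 is 45 degrees). In form: [{"x": .., "y": .., "z": .., "roll": ..}, ...]. A call has 1 to 12 rows; each row shifts and turns the commanded pose from where the row before left it, along the tool's axes as they then stand; what a row does not reach is not made up. A row lasts 1/10 s, in which the tool goes at most 50 mm and 8.59 degrees, less where a joint would pass 70% of its speed; a pose out of reach is approached as far as the arm can. A call with a number of a shift or a turn outside -1 to 1 is refused whole. A call with a gripper value outside its range is refused whole. OPENING is the gripper's target within -1 to 1 (shut at 1, half-way at 0, fully open at -1), set as the call begins (- or left out, the last holds). The fingers move at their own pace and stop on an object; the grip force is fixed at half the most. Time passes only in rows, so rows that do not move let the fingers close. It gives the time, the measured TCP pose, the force and the opening at its end, in the units of the state.
- env.get_obs(): the state, without advancing time (a new reading comes with each control period).
- env.grab_frame(name): name is "scene" or "top" or "wrist"; returns the picture (384x512x3 uint8, red, green, blue); there is no depth.
- env.camera_params(name): a dict with "fx", "fy", "cx", "cy" (pixels), "camera_from_world" (4x4, takes a point from world to camera coordinates). Camera axes: x right, y up, looking along -z (the intrinsics and any distortion apply to the point x, -y, -z); pixel columns grow to the right and rows downward; lengths in m; the calibration is good to about 2 mm. A picture is of the moment at which its call begins: read the wrist's pose just before it. camera_params takes no time and is no camera call; for the wrist camera it gives the pose at the moment of the call.
- env.job_done(): hands the job in, once; it reports no verdict.
Trained networks look in the newest picture that a camera, given by its name, has taken for a name from the list of things; names that differ only in an ending like _2 or _b are one class to them, and where a whole thing is asked for, a point or a joint stands for the part that bears it (a point fixed in the world has none). Each returns a list of dicts, best first, with "score" (0 to 1); they miss things now and then, are a little off and sometimes report something else, mostly with a low value. They report only what shows in the picture. A call takes as long as a camera call.
- env.look_for(camera, name): "box" ([centre column, centre row, width, height] in pixels, round what is visible of it).
The state is a dict: "time_s": time; "q": joint angles; "joint_vel": joint speeds; "joint_efforts": joint torques, N m; "position": TCP position; "orientation": TCP orientation; "ft_force": force on the tool from outside, world axes, zero at the start; "wrist_torque": the same for the moment, N m; "width": finger opening in m.
Only numpy, scipy, OpenCV 4.12 (cv2) and the standard library are available. Lean on these libraries where they do the work, as an engineer would, in place of code of your own. Each camera call takes 0.05 s, during which the arm holds its last target.

## Working session

There is one attempt and no reset: what is moved stays moved. The work goes in short steps, Python scripts to look and compute and a shell command to move; the robot and the scene stay as the last step left them, time stands still between calls to the robot, and variables do not carry over. Pictures are saved under pics/ and viewed, and the job is handed in when it is done.

```bash
mkdir -p pics
python3 - <<'E'
from bench import env
import cv2,numpy as np
o=env.get_obs()
for k in o: print(k,np.round(o[k],3))
print(env.nose_length)
for c in ["scene","top"]:
    im=env.grab_frame(c); cv2.imwrite(f"pics/{c}0.png",im[:,:,::-1])
    for n in ["stand","drum","mark","spool","bush","wrench","caliper","driver","spray"]:
        print(c,n,[(np.round(d['box']).tolist(),round(d['score'],2)) for d in env.look_for(c,n)[:2]])
    p=env.camera_params(c); print({k:np.round(p[k],3).tolist() for k in p})
E
```

```text
time_s 0.0
q [-1.287  0.528  1.434 -0.     1.181 -0.178]
joint_vel [ 0.    -0.001 -0.    -0.001  0.     0.001]
joint_efforts [ -0.    -44.004 -17.659   0.063   0.058  -0.   ]
position [ 0.279 -0.559  0.239]
orientation [-3.056 -0.72   0.   ]
ft_force [0.531 0.237 0.51 ]
wrist_torque [ 0.048 -0.033 -0.055]
width 0.087
0.017
scene stand [([269.0, 205.0, 69.0, 73.0], 0.91)]
scene drum [([268.0, 190.0, 46.0, 44.0], 0.65)]
scene mark [([271.0, 191.0, 48.0, 41.0], 0.64), ([270.0, 204.0, 68.0, 72.0], 0.31)]
scene spool [([310.0, 201.0, 22.0, 21.0], 0.6)]
scene bush [([236.0, 238.0, 18.0, 26.0], 0.58)]
scene wrench [([212.0, 226.0, 39.0, 29.0], 0.55)]
scene caliper [([354.0, 160.0, 33.0, 29.0], 0.63)]
scene driver [([98.0, 244.0, 20.0, 24.0], 0.78), ([213.0, 227.0, 40.0, 26.0], 0.54)]
scene spray [([376.0, 180.0, 20.0, 48.0], 0.89)]
{'fx': 491.633, 'fy': 491.633, 'cx': 262.904, 'cy': 189.919, 'camera_from_world': [[0.401, 0.916, -0.007, -0.23], [-0.603, 0.27, 0.75, 0.25], [0.689, -0.297, 0.661, -2.157], [0.0, 0.0, 0.0, 1.0]]}
top stand [([247.0, 188.0, 57.0, 64.0], 0.63)]
top drum [([245.0, 184.0, 49.0, 22.0], 0.66)]
top mark [([245.0, 184.0, 49.0, 19.0], 0.8), ([246.0, 186.0, 54.0, 61.0], 0.53)]
top spool [([199.0, 186.0, 24.0, 15.0], 0.83)]
top bush [([286.0, 170.0, 17.0, 23.0], 0.78)]
top wrench [([301.0, 197.0, 47.0, 26.0], 0.58)]
top caliper [([113.0, 234.0, 25.0, 55.0], 0.72)]
top driver [([408.0, 218.0, 12.0, 31.0], 0.6)]
top spray [([129.0, 170.0, 23.0, 22.0], 0.77), ([248.0, 188.0, 58.0, 62.0], 0.32)]
{'fx': 478.88, 'fy': 478.88, 'cx': 256.828, 'cy': 187.485, 'camera_from_world': [[0.002, -1.0, -0.003, -0.022], [0.992, 0.001, 0.123, -0.581], [-0.123, -0.003, 0.992, -1.667], [0.0, 0.0, 0.0, 1.0]]}
```

Run:
```python
import cv2
a=cv2.imread('pics/scene0.png');b=cv2.imread('pics/top0.png')
A=cv2.resize(a[120:270,190:390],(800,600),interpolation=2);cv2.imwrite('pics/s0c.png',A)
B=cv2.resize(b[130:250,170:330],(800,600),interpolation=2);cv2.imwrite('pics/t0c.png',B)
```

```text
(no output)
```

View pics/scene0.png

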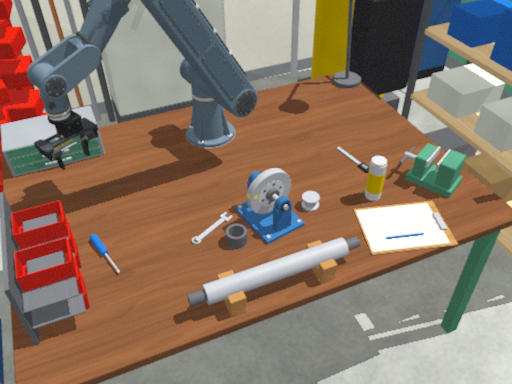

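View pics/top0.png

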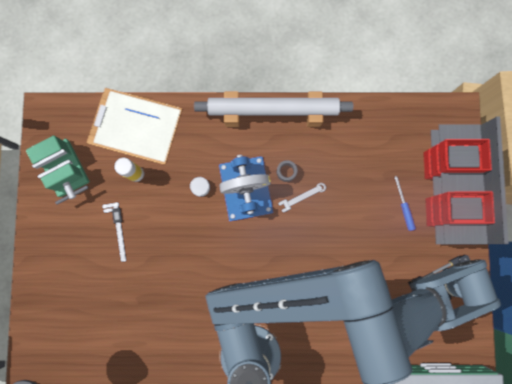

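```bash
ls pics
```

```text
s0c.png
scene0.png
t0c.png
top0.png
```

View pics/s0c.png

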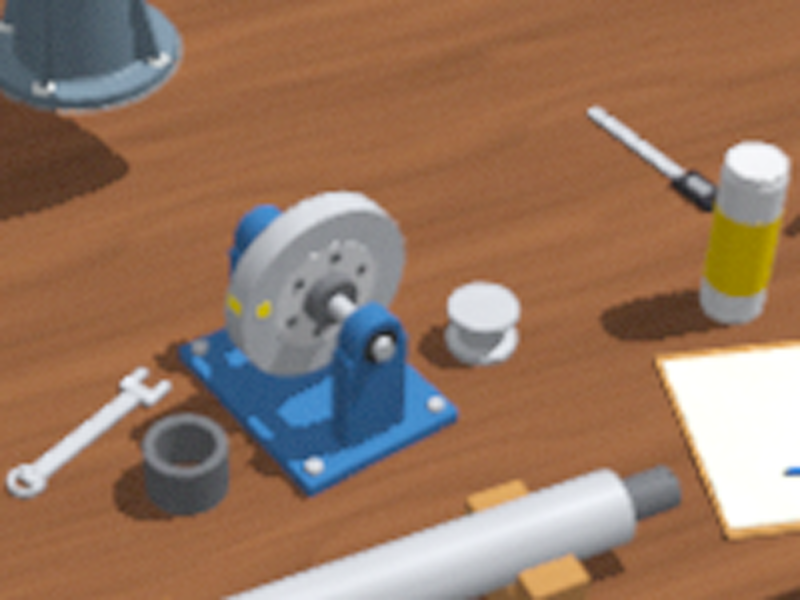

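View pics/t0c.png

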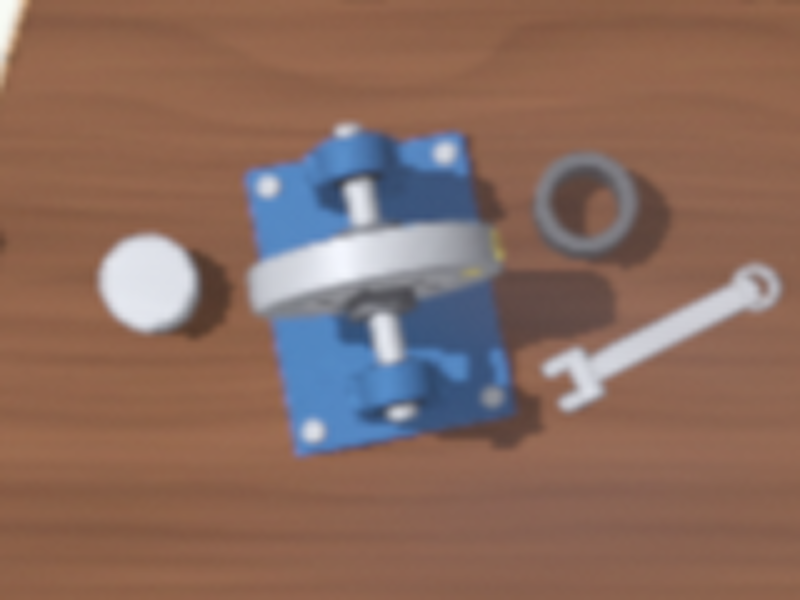

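Both views agree: stand near the middle of the bench, axle roughly along world x, mark on the −y side (rim dash at scene crop (235,303), top crop (498,245)). Next I fit the stand pose.

```bash
cat > h.py <<'E'
import numpy as np
from bench import env
def proj(p,P):
    T=np.array(p['camera_from_world']); P=np.atleast_2d(P)
    c=P@T[:3,:3].T+T[:3,3]
    return np.c_[p['cx']+p['fx']*c[:,0]/-c[:,2], p['cy']+p['fy']*(-c[:,1])/-c[:,2]]
def plane(p,uv,z):
    T=np.array(p['camera_from_world']); uv=np.atleast_2d(uv).astype(float)
    d=np.c_[(uv[:,0]-p['cx'])/p['fx'],-(uv[:,1]-p['cy'])/p['fy'],-np.ones(len(uv))]@T[:3,:3]
    o=-T[:3,:3].T@T[:3,3]
    return o+d*((z-o[2])/d[:,2])[:,None]
E
python3 - <<'E'
from h import *
from scipy.optimize import least_squares
pt,ps=env.camera_params('top'),env.camera_params('scene')
t=np.array([[245,170],[462,132],[515,412],[298,455]])/5+[170,130]
s=np.array([[180,350],[310,493],[458,412]])/4+[190,120]
ct=plane(pt,t,.015);cs=plane(ps,s,.015);print(ct.round(4),cs.round(4))
# top order: TL (+x,+y), TR(+x,-y), BR(-x,-y), BL(-x,+y)
L=np.array([[.105,.08],[.105,-.08],[-.105,-.08],[-.105,.08]])
def pose(v,loc):
    c,sn=np.cos(v[2]),np.sin(v[2]); return np.c_[loc@np.array([[c,-sn],[sn,c]]).T+v[:2],np.full(len(loc),.015)]
f=lambda v:np.r_[(proj(pt,pose(v,L))-t).ravel(),(proj(ps,pose(v,L[[2,1,0]]))-s).ravel()]
r=least_squares(f,[.6,0,.2]);print(r.x,r.fun.round(2))
for w in(.3,): 
    rt=least_squares(lambda v:f(v)[:8],r.x);print('top',rt.x);rs=least_squares(lambda v:f(v)[8:],r.x);print('scene',rs.x)
E
```

```text
[[ 0.6695  0.1156  0.015 ]
 [ 0.6976 -0.0416  0.015 ]
 [ 0.4942 -0.0795  0.015 ]
 [ 0.4633  0.0754  0.015 ]] [[ 0.5033 -0.0798  0.015 ]
 [ 0.71   -0.0434  0.015 ]
 [ 0.6757  0.1133  0.015 ]]
[0.58397852 0.01748951 0.1894936 ] [-0.06 -0.7  -0.07 -1.24  0.38 -0.47 -0.23 -0.7  -1.02 -1.2  -0.38 -1.78
  0.18 -0.89]
top [0.58116855 0.01749427 0.18804255]
scene [0.59023054 0.01632753 0.18690441]
```

```bash
cat >> h.py <<'E'
from scipy.spatial.transform import Rotation as Ro
def plan(target,yaw_y,n,nroll):
    """rows in tool units to target pos with tool y at yaw_y (world), given n rows"""
    o=env.get_obs();p=np.array(o['position']);R=Ro.from_rotvec(o['orientation'])
    y=R.as_matrix()[:,1];cur=np.arctan2(y[1],y[0])
    d=(yaw_y-cur+np.pi/2)%np.pi-np.pi/2
    step=(np.array(target)-p)/n
    for i in range(n):
        l=R.inv().apply(step)/.4
        rl=-d/nroll if i<nroll else 0
        print({'x':round(l[0],4),'y':round(l[1],4),'z':round(l[2],4),'roll':round(np.degrees(rl)/45,4)})
        R=R*Ro.from_rotvec([0,0,rl])
E
python3 -c "
from h import *
plan([.56,-.02,.40],.189,12,10)"
```

```text
{'x': np.float64(0.1025), 'y': np.float64(-0.0744), 'z': np.float64(-0.0334), 'roll': np.float64(-0.1651)}
{'x': np.float64(0.1113), 'y': np.float64(-0.0605), 'z': np.float64(-0.0334), 'roll': np.float64(-0.1651)}
{'x': np.float64(0.1182), 'y': np.float64(-0.0456), 'z': np.float64(-0.0334), 'roll': np.float64(-0.1651)}
{'x': np.float64(0.1231), 'y': np.float64(-0.0299), 'z': np.float64(-0.0334), 'roll': np.float64(-0.1651)}
{'x': np.float64(0.1259), 'y': np.float64(-0.0138), 'z': np.float64(-0.0334), 'roll': np.float64(-0.1651)}
{'x': np.float64(0.1266), 'y': np.float64(0.0026), 'z': np.float64(-0.0334), 'roll': np.float64(-0.1651)}
{'x': np.float64(0.1252), 'y': np.float64(0.019), 'z': np.float64(-0.0334), 'roll': np.float64(-0.1651)}
{'x': np.float64(0.1217), 'y': np.float64(0.035), 'z': np.float64(-0.0334), 'roll': np.float64(-0.1651)}
{'x': np.float64(0.1162), 'y': np.float64(0.0505), 'z': np.float64(-0.0334), 'roll': np.float64(-0.1651)}
{'x': np.float64(0.1087), 'y': np.float64(0.0651), 'z': np.float64(-0.0334), 'roll': np.float64(-0.1651)}
{'x': np.float64(0.0993), 'y': np.float64(0.0786), 'z': np.float64(-0.0334), 'roll': np.float64(0.0)}
{'x': np.float64(0.0993), 'y': np.float64(0.0786), 'z': np.float64(-0.0334), 'roll': np.float64(0.0)}
```

```bash
python3 -m jog '[{"x":0.1,"y":-0.07,"z":-0.033,"roll":-0.165},{"x":0.11,"y":-0.06,"z":-0.033,"roll":-0.165},{"x":0.115,"y":-0.045,"z":-0.033,"roll":-0.165},{"x":0.12,"y":-0.03,"z":-0.033,"roll":-0.165},{"x":0.12,"y":-0.014,"z":-0.033,"roll":-0.165},{"x":0.12,"y":0.003,"z":-0.033,"roll":-0.165},{"x":0.12,"y":0.019,"z":-0.033,"roll":-0.165},{"x":0.12,"y":0.035,"z":-0.033,"roll":-0.165},{"x":0.115,"y":0.05,"z":-0.033,"roll":-0.165},{"x":0.105,"y":0.065,"z":-0.033,"roll":-0.165},{"x":0.1,"y":0.08,"z":-0.033},{"x":0.05,"y":0.04,"z":-0.03}]' -1
python3 - <<'E'
from h import *
import cv2
o=env.get_obs();print(o['position'],o['orientation'],o['q'],o['ft_force'],o['wrist_torque'])
p=env.camera_params('wrist');im=env.grab_frame('wrist');cv2.imwrite('pics/w1.png',im[:,:,::-1])
import pickle;pickle.dump(p,open('w1.pkl','wb'))
for n in['drum','stand','mark']:print(n,[(np.round(d['box']).tolist(),round(d['score'],2)) for d in env.look_for('wrist',n)[:2]])
a=.189;R=np.array([[np.cos(a),-np.sin(a),0],[np.sin(a),np.cos(a),0],[0,0,1]])
L=np.array([[.105,.08,.015],[.105,-.08,.015],[-.105,-.08,.015],[-.105,.08,.015],[0,0,.21]])
print(proj(p,L@R.T+[.584,.0175,0]).round(1))
E
```

```text
[ 0.27906656 -0.55924193  0.23958753] [3.05776312e+00 7.20438745e-01 3.97085415e-05] [-1.28649742e+00  5.27448776e-01  1.43267609e+00  2.13092281e-05
  1.18136201e+00 -1.78488588e-01] [ 0.61841378 -0.41318254  0.12934053] [ 0.02644103 -0.04191359 -0.00308846]
drum []
stand []
mark []
[[ -501.9  -970. ]
 [ -199.4  -830.3]
 [ -174.1  -354.4]
 [ -406.4  -438.5]
 [-3061.5 -4044.3]]invalid input
```

View pics/w1.png

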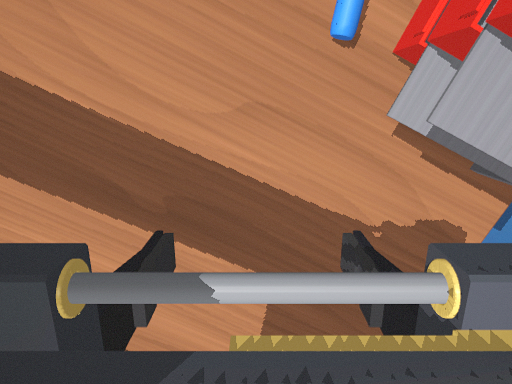

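The move was refused ("invalid input"), likely because some rows lacked "roll". The arm has not moved, and the picture shows only bench at the start pose. I'll retry with all keys filled in.

```bash
python3 -m jog '[{"x":0.1,"y":-0.07,"z":-0.033,"roll":-0.165},{"x":0.11,"y":-0.06,"z":-0.033,"roll":-0.165},{"x":0.115,"y":-0.045,"z":-0.033,"roll":-0.165},{"x":0.12,"y":-0.03,"z":-0.033,"roll":-0.165},{"x":0.12,"y":-0.014,"z":-0.033,"roll":-0.165},{"x":0.12,"y":0.003,"z":-0.033,"roll":-0.165},{"x":0.12,"y":0.019,"z":-0.033,"roll":-0.165},{"x":0.12,"y":0.035,"z":-0.033,"roll":-0.165},{"x":0.115,"y":0.05,"z":-0.033,"roll":-0.165},{"x":0.105,"y":0.065,"z":-0.033,"roll":-0.165},{"x":0.1,"y":0.08,"z":-0.033,"roll":0},{"x":0.05,"y":0.04,"z":-0.03,"roll":0}]' -1
cat > look.py <<'E'
from h import *
import cv2,sys,pickle
n=sys.argv[1]
o=env.get_obs();print(o['position'],o['orientation'],o['q'],o['ft_force'],o['wrist_torque'])
p=env.camera_params('wrist');im=env.grab_frame('wrist');cv2.imwrite(f'pics/{n}.png',im[:,:,::-1])
pickle.dump(p,open(n+'.pkl','wb'))
a=.189;R=np.array([[np.cos(a),-np.sin(a),0],[np.sin(a),np.cos(a),0],[0,0,1]])
L=np.array([[.105,.08,.015],[.105,-.08,.015],[-.105,-.08,.015],[-.105,.08,.015],[.014,0,.21],[-.014,0,.21]])
print(proj(p,L@R.T+[.584,.0175,0]).round(1))
E
python3 look.py w2
```

```text
time_s: 2.4
position: [0.5391, -0.0629, 0.3943]
orientation: [1.999, 2.423, 0.002]
ft_force: [0.7, -0.0, -0.0]
width: 0.0871
[ 0.53907295 -0.06291993  0.39429121] [1.99914930e+00 2.42313687e+00 2.25538912e-03] [-3.22851128e-01  2.66925100e-01  1.41975257e+00  1.26847133e-03
  1.45419054e+00 -5.14164340e-01] [ 0.71738733 -0.03852361 -0.00400463] [-0.02388969 -0.13038799 -0.03581012]
[[373.8  42.2]
 [363.6 154.2]
 [228.3 153.9]
 [225.8  41.8]
 [336.9 103.4]
 [307.  103.3]]
```

View pics/w2.png

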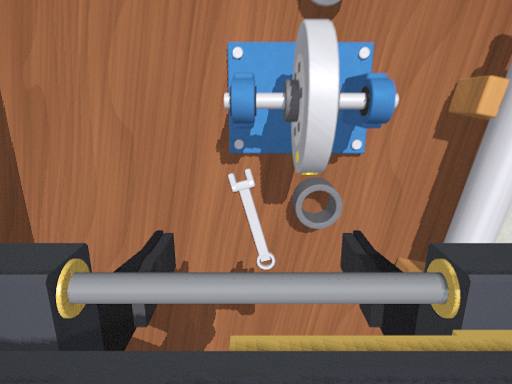

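Base corners appear at (228,42), (374,42), (366,153) and (230,153), within about 2 px of the prediction. The drum rim is at columns 303–338 and the mark dash is on the near side at (310,173). Pose confirmed at (0.5855, 0.0175), yaw 0.189. Next I go over the drum.

```bash
python3 -m jog '[{"x":0.058,"y":0.051,"z":0.08,"roll":0},{"x":0.058,"y":0.051,"z":0.08,"roll":0},{"x":0.059,"y":0.05,"z":0.076,"roll":0.003},{"x":0,"y":0,"z":0,"roll":0},{"x":0,"y":0,"z":0,"roll":0}]' -1
python3 look.py w3
```

```text
time_s: 2.95
position: [0.5844, 0.0139, 0.2983]
orientation: [-2.003, -2.418, 0.002]
ft_force: [-0.1, -0.7, 0.9]
width: 0.0868
[0.58439438 0.01392298 0.29832723] [-2.00342397 -2.41806434  0.00247944] [-1.66894582e-01  4.11362091e-01  1.46413940e+00 -6.91360921e-04
  1.26810259e+00 -3.53697815e-01] [-0.08813711 -0.72627742  0.94012404] [ 0.00761241 -0.09889056  0.01743917]
[[346.3  89.9]
 [337.7 215.4]
 [180.5 215.6]
 [171.7  90.3]
 [279.2 202.6]
 [240.2 202.6]]
```

View pics/w3.png

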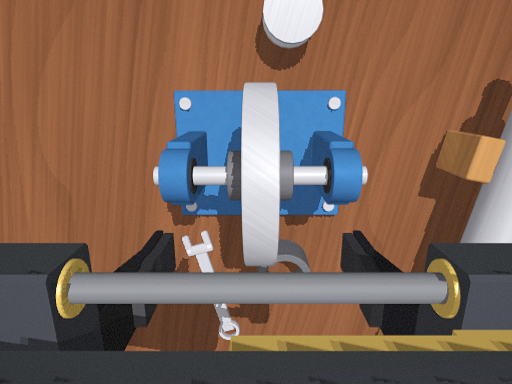

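Rim at columns 242–278, centred between the jaws (centre about 258). Next I descend and close.

```bash
python3 -c "
from h import *;import pickle
p=pickle.load(open('w3.pkl','rb'));a=.189
ex=np.array([np.cos(a),np.sin(a),0]);c=np.array([.5855,.0175,.125])
print(proj(p,[c-.1*ex,c+.1*ex,c-.014*ex+[0,0,.085],c+.014*ex+[0,0,.085]]).round(1))"
python3 -m jog '[{"x":0.009,"y":0.0045,"z":0.08,"roll":0},{"x":0,"y":0,"z":0.08,"roll":0},{"x":0,"y":0,"z":0.08,"roll":0},{"x":0,"y":0,"z":0.006,"roll":0},{"x":0,"y":0,"z":0,"roll":0}]' -1
python3 -m jog '[{"x":0,"y":0,"z":0,"roll":0},{"x":0,"y":0,"z":0,"roll":0},{"x":0,"y":0,"z":0,"roll":0},{"x":0,"y":0,"z":0,"roll":0},{"x":0,"y":0,"z":0,"roll":0}]' 1
python3 -c "
from h import *
o=env.get_obs();print(o['position'],o['ft_force'],o['wrist_torque'],o['width'])"
```

```text
[[156.5 176.2]
 [365.2 175.9]
 [242.2 203. ]
 [281.2 202.9]]
time_s: 3.5
position: [0.5863, 0.0165, 0.2018]
orientation: [2.007, 2.415, 0.001]
ft_force: [0.7, 0.1, 0.6]
width: 0.087
time_s: 4.0
position: [0.586, 0.0177, 0.2012]
orientation: [2.005, 2.417, 0.001]
ft_force: [0.3, 0.5, 0.3]
width: 0.0546
[0.58599309 0.01766088 0.20115227] [0.25235215 0.50218183 0.28587907] [ 0.02055027 -0.1087702   0.04051956] 0.054596641888806655
```

```bash
python3 -m jog '[{"x":0,"y":0,"z":0,"roll":0},{"x":0,"y":0,"z":0,"roll":0},{"x":0,"y":0,"z":0,"roll":0},{"x":0,"y":0,"z":0,"roll":0},{"x":0,"y":0,"z":0,"roll":0},{"x":0,"y":0,"z":0,"roll":0},{"x":0,"y":0,"z":0,"roll":0}]' 1
python3 -c "
from h import *
o=env.get_obs();print(o['position'],o['ft_force'],o['wrist_torque'],o['width'])"
```

```text
time_s: 4.7
position: [0.5853, 0.0176, 0.2006]
orientation: [-2.005, -2.417, 0.001]
ft_force: [-1.7, -0.9, 1.7]
width: 0.0277
[0.58534168 0.01757281 0.2005504 ] [-1.66478724 -0.85471876  1.70157348] [-0.09919783  0.23422802  0.14981789] 0.027651172748840946
```

Rim gripped (27.7 mm wide). Next I make small arc steps toward +y, reading the force after each.

```bash
cat > rd.py <<'E'
from h import *
import json
o=env.get_obs();a=.189
s=np.array([-np.sin(a),np.cos(a),0]);ex=np.array([np.cos(a),np.sin(a),0])
c=np.array([.5855,.0175,.125])
d=np.array(o['position'])+[0,0,.002]-c
u,z=d@s,d[2];th=np.arctan2(u,z)
F=np.array(o['ft_force']);T=np.array(o['wrist_torque'])
# torque the tool puts on the drum about -ex (positive = increasing theta); tool exerts -F
tau=(z*(-F@s)-u*(-F[2]))
print('t %.2f th %.1f r %.4f ax %.4f Ft %.2f Fz %.2f Fx %.2f tau %.3f Tx %.3f w %.4f'%(o['time_s'],np.degrees(th),np.hypot(u,z),d@ex,F@s,F[2],F@ex,tau,T@ex,o['width']))
json.dump([o['time_s'],th,float(np.hypot(u,z)),*F,*T,float(tau),float(T@ex)],open('log.jsonl','a'));open('log.jsonl','a').write('\n')
E
python3 rd.py
python3 -m jog '[{"x":0.0082,"y":0,"z":0.0004,"roll":0},{"x":0.0082,"y":0,"z":0.0004,"roll":0}]' 1 >/dev/null; python3 rd.py
python3 -m jog '[{"x":0.0082,"y":0,"z":0.0011,"roll":0},{"x":0.0082,"y":0,"z":0.0011,"roll":0}]' 1 >/dev/null; python3 rd.py
python3 -m jog '[{"x":0.0081,"y":0,"z":0.0018,"roll":0},{"x":0.0081,"y":0,"z":0.0018,"roll":0}]' 1 >/dev/null; python3 rd.py
python3 -m jog '[{"x":0.0079,"y":0,"z":0.0025,"roll":0},{"x":0.0079,"y":0,"z":0.0025,"roll":0}]' 1 >/dev/null; python3 rd.py
```

```text
t 4.70 th 0.1 r 0.0776 ax -0.0001 Ft -0.53 Fz 1.70 Fx -1.80 tau 0.041 Tx -0.053 w 0.0277
t 4.90 th 2.5 r 0.0776 ax -0.0001 Ft -7.90 Fz 0.11 Fx -3.57 tau 0.613 Tx -1.875 w 0.0278
t 5.10 th 7.4 r 0.0776 ax -0.0001 Ft -7.48 Fz 2.84 Fx -4.88 tau 0.604 Tx -1.747 w 0.0277
t 5.30 th 12.5 r 0.0776 ax -0.0001 Ft -6.63 Fz 3.72 Fx -4.88 tau 0.565 Tx -1.636 w 0.0279
t 5.50 th 17.6 r 0.0776 ax -0.0001 Ft -6.43 Fz 4.45 Fx -4.36 tau 0.580 Tx -1.450 w 0.0280
```

```bash
python3 -m jog '[{"x":0.0076,"y":0,"z":0.0032,"roll":0},{"x":0.0076,"y":0,"z":0.0032,"roll":0}]' 1 >/dev/null; python3 rd.py
python3 -m jog '[{"x":0.0073,"y":0,"z":0.0038,"roll":0},{"x":0.0073,"y":0,"z":0.0038,"roll":0}]' 1 >/dev/null; python3 rd.py
python3 -m jog '[{"x":0.007,"y":0,"z":0.0044,"roll":0},{"x":0.007,"y":0,"z":0.0044,"roll":0}]' 1 >/dev/null; python3 rd.py
python3 -m jog '[{"x":0.0065,"y":0,"z":0.005,"roll":0},{"x":0.0065,"y":0,"z":0.005,"roll":0}]' 1 >/dev/null; python3 rd.py
python3 -m jog '[{"x":-0.0065,"y":0,"z":-0.005,"roll":0},{"x":-0.0065,"y":0,"z":-0.005,"roll":0}]' 1 >/dev/null; python3 rd.py
python3 -m jog '[{"x":-0.007,"y":0,"z":-0.0044,"roll":0},{"x":-0.007,"y":0,"z":-0.0044,"roll":0}]' 1 >/dev/null; python3 rd.py
python3 -m jog '[{"x":-0.0073,"y":0,"z":-0.0038,"roll":0},{"x":-0.0073,"y":0,"z":-0.0038,"roll":0}]' 1 >/dev/null; python3 rd.py
python3 -m jog '[{"x":-0.0076,"y":0,"z":-0.0032,"roll":0},{"x":-0.0076,"y":0,"z":-0.0032,"roll":0}]' 1 >/dev/null; python3 rd.py
python3 -m jog '[{"x":-0.0079,"y":0,"z":-0.0025,"roll":0},{"x":-0.0079,"y":0,"z":-0.0025,"roll":0}]' 1 >/dev/null; python3 rd.py
python3 -m jog '[{"x":-0.0081,"y":0,"z":-0.0018,"roll":0},{"x":-0.0081,"y":0,"z":-0.0018,"roll":0}]' 1 >/dev/null; python3 rd.py
python3 -m jog '[{"x":-0.0082,"y":0,"z":-0.0011,"roll":0},{"x":-0.0082,"y":0,"z":-0.0011,"roll":0}]' 1 >/dev/null; python3 rd.py
python3 -m jog '[{"x":-0.0082,"y":0,"z":-0.0004,"roll":0},{"x":-0.0082,"y":0,"z":-0.0004,"roll":0}]' 1 >/dev/null; python3 rd.py
```

```text
t 5.70 th 22.7 r 0.0775 ax -0.0001 Ft -5.63 Fz 5.64 Fx -4.40 tau 0.571 Tx -1.278 w 0.0281
t 5.90 th 27.8 r 0.0774 ax -0.0001 Ft -4.22 Fz 5.57 Fx -4.69 tau 0.490 Tx -1.123 w 0.0275
t 6.10 th 32.9 r 0.0772 ax -0.0001 Ft -3.40 Fz 6.08 Fx -4.64 tau 0.476 Tx -1.083 w 0.0279
t 6.30 th 38.0 r 0.0771 ax -0.0001 Ft -3.13 Fz 5.64 Fx -4.71 tau 0.458 Tx -0.985 w 0.0282
t 6.50 th 36.6 r 0.0771 ax -0.0002 Ft 6.68 Fz -13.18 Fx 2.43 tau -1.019 Tx 1.515 w 0.0279
t 6.70 th 32.5 r 0.0772 ax -0.0002 Ft 8.31 Fz -11.65 Fx 2.78 tau -1.024 Tx 1.758 w 0.0276
t 6.90 th 27.9 r 0.0772 ax -0.0002 Ft 9.43 Fz -10.72 Fx 2.26 tau -1.031 Tx 1.923 w 0.0278
t 7.10 th 23.2 r 0.0772 ax -0.0002 Ft 10.35 Fz -9.31 Fx 1.87 tau -1.018 Tx 2.111 w 0.0280
t 7.30 th 18.5 r 0.0772 ax -0.0002 Ft 11.53 Fz -8.00 Fx 2.75 tau -1.040 Tx 2.217 w 0.0276
t 7.50 th 13.7 r 0.0771 ax -0.0002 Ft 12.45 Fz -5.50 Fx 0.76 tau -1.034 Tx 2.328 w 0.0278
t 7.70 th 8.8 r 0.0771 ax -0.0002 Ft 11.80 Fz -3.49 Fx 1.76 tau -0.940 Tx 2.387 w 0.0278
t 7.90 th 3.9 r 0.0770 ax -0.0002 Ft 12.46 Fz -2.15 Fx 1.62 tau -0.969 Tx 2.399 w 0.0274
```

Increasing θ is clearly easier (heavy side descends toward +y), and more so as θ grows. Next I sweep the other side to find the zero crossing.

```bash
python3 -m jog '[{"x":-0.0082,"y":0,"z":0.0004,"roll":0},{"x":-0.0082,"y":0,"z":0.0004,"roll":0}]' 1 >/dev/null; python3 rd.py
python3 -m jog '[{"x":-0.0082,"y":0,"z":0.0011,"roll":0},{"x":-0.0082,"y":0,"z":0.0011,"roll":0}]' 1 >/dev/null; python3 rd.py
python3 -m jog '[{"x":-0.0081,"y":0,"z":0.0018,"roll":0},{"x":-0.0081,"y":0,"z":0.0018,"roll":0}]' 1 >/dev/null; python3 rd.py
python3 -m jog '[{"x":-0.0079,"y":0,"z":0.0025,"roll":0},{"x":-0.0079,"y":0,"z":0.0025,"roll":0}]' 1 >/dev/null; python3 rd.py
python3 -m jog '[{"x":-0.0076,"y":0,"z":0.0032,"roll":0},{"x":-0.0076,"y":0,"z":0.0032,"roll":0}]' 1 >/dev/null; python3 rd.py
python3 -m jog '[{"x":-0.0073,"y":0,"z":0.0038,"roll":0},{"x":-0.0073,"y":0,"z":0.0038,"roll":0}]' 1 >/dev/null; python3 rd.py
python3 -m jog '[{"x":-0.007,"y":0,"z":0.0044,"roll":0},{"x":-0.007,"y":0,"z":0.0044,"roll":0}]' 1 >/dev/null; python3 rd.py
python3 -m jog '[{"x":-0.0065,"y":0,"z":0.005,"roll":0},{"x":-0.0065,"y":0,"z":0.005,"roll":0}]' 1 >/dev/null; python3 rd.py
python3 -m jog '[{"x":0.0065,"y":0,"z":-0.005,"roll":0},{"x":0.0065,"y":0,"z":-0.005,"roll":0}]' 1 >/dev/null; python3 rd.py
python3 -m jog '[{"x":0.007,"y":0,"z":-0.0044,"roll":0},{"x":0.007,"y":0,"z":-0.0044,"roll":0}]' 1 >/dev/null; python3 rd.py
python3 -m jog '[{"x":0.0073,"y":0,"z":-0.0038,"roll":0},{"x":0.0073,"y":0,"z":-0.0038,"roll":0}]' 1 >/dev/null; python3 rd.py
python3 -m jog '[{"x":0.0076,"y":0,"z":-0.0032,"roll":0},{"x":0.0076,"y":0,"z":-0.0032,"roll":0}]' 1 >/dev/null; python3 rd.py
python3 -m jog '[{"x":0.0079,"y":0,"z":-0.0025,"roll":0},{"x":0.0079,"y":0,"z":-0.0025,"roll":0}]' 1 >/dev/null; python3 rd.py
python3 -m jog '[{"x":0.0081,"y":0,"z":-0.0018,"roll":0},{"x":0.0081,"y":0,"z":-0.0018,"roll":0}]' 1 >/dev/null; python3 rd.py
python3 -m jog '[{"x":0.0082,"y":0,"z":-0.0011,"roll":0},{"x":0.0082,"y":0,"z":-0.0011,"roll":0}]' 1 >/dev/null; python3 rd.py
```

```text
t 8.10 th -1.1 r 0.0769 ax -0.0002 Ft 11.94 Fz -0.19 Fx -0.52 tau -0.918 Tx 2.382 w 0.0278
t 8.30 th -6.1 r 0.0768 ax -0.0001 Ft 11.93 Fz 2.18 Fx -0.29 tau -0.929 Tx 2.222 w 0.0277
t 8.50 th -11.3 r 0.0768 ax -0.0001 Ft 11.43 Fz 3.07 Fx -0.46 tau -0.906 Tx 2.121 w 0.0281
t 8.70 th -16.4 r 0.0767 ax -0.0001 Ft 10.23 Fz 3.60 Fx -2.15 tau -0.830 Tx 2.058 w 0.0280
t 8.90 th -21.6 r 0.0766 ax -0.0001 Ft 9.76 Fz 5.37 Fx -1.42 tau -0.846 Tx 1.863 w 0.0279
t 9.10 th -26.8 r 0.0765 ax -0.0001 Ft 8.00 Fz 5.89 Fx -1.78 tau -0.749 Tx 1.712 w 0.0278
t 9.30 th -31.9 r 0.0764 ax -0.0002 Ft 6.85 Fz 6.40 Fx -3.18 tau -0.703 Tx 1.581 w 0.0279
t 9.50 th -37.0 r 0.0763 ax -0.0001 Ft 6.72 Fz 6.70 Fx -2.97 tau -0.717 Tx 1.460 w 0.0277
t 9.70 th -35.3 r 0.0764 ax -0.0001 Ft -2.08 Fz -14.08 Fx 1.01 tau 0.751 Tx -0.897 w 0.0276
t 9.90 th -30.2 r 0.0768 ax -0.0001 Ft -4.25 Fz -12.73 Fx 0.68 tau 0.774 Tx -1.039 w 0.0275
t 10.10 th -24.7 r 0.0773 ax -0.0001 Ft -4.05 Fz -11.72 Fx -1.02 tau 0.662 Tx -1.079 w 0.0274
t 10.30 th -19.6 r 0.0776 ax -0.0001 Ft -5.33 Fz -12.52 Fx -0.83 tau 0.716 Tx -1.279 w 0.0278
t 10.50 th -14.9 r 0.0780 ax -0.0001 Ft -6.54 Fz -11.66 Fx -1.29 tau 0.727 Tx -1.365 w 0.0279
t 10.70 th -10.3 r 0.0783 ax -0.0001 Ft -7.51 Fz -9.88 Fx -1.42 tau 0.717 Tx -1.528 w 0.0281
t 10.90 th -5.7 r 0.0786 ax -0.0001 Ft -7.52 Fz -8.57 Fx -2.70 tau 0.654 Tx -1.617 w 0.0276
```

Run:
```python
import json,numpy as np
from scipy.optimize import least_squares
D=np.array([json.loads(l) for l in open('log.jsonl')])[1:]
t,th,tau=D[:,0],D[:,1],D[:,-2]
s=np.sign(tau)
bad=np.isin(t.round(2),[4.9,6.5,9.7]); 
for m in (~bad,np.ones(len(t),bool)):
  for bias in(0,1):
    f=lambda v:(s*v[0]-v[1]*np.sin(th+v[2])+bias*v[3]-tau)[m]
    r=least_squares(f,[.7,.3,.5,0]);J=r.jac[:,:3+bias];C=np.linalg.inv(J.T@J)*(r.fun@r.fun)/m.sum()
    print('f %.3f M %.3f phi0 %.1f bias %.3f'%(r.x[0],r.x[1],np.degrees(r.x[2]),r.x[3]),'sd',np.sqrt(np.diag(C)).round(3),np.std(r.fun))
```

```text
f 0.775 M 0.319 phi0 28.7 bias 0.000 sd [0.006 0.015 0.032] 0.03217116545874376
f 0.775 M 0.331 phi0 32.2 bias 0.022 sd [0.006 0.055 0.251 0.091] 0.032138363140698865
f 0.772 M 0.307 phi0 30.0 bias 0.000 sd [0.006 0.014 0.032] 0.03287665394081762
f 0.772 M 0.308 phi0 30.4 bias 0.002 sd [0.006 0.048 0.246 0.082] 0.03287625985552121
```

Heavy side is about 30° past top toward +y at θ=0 (M≈0.31, within the given range), so the drum must turn about +150° in total. I turn to +45°, then regrip with the fingers straddling the rim.

```bash
python3 -m jog '[{"x":0.0164,"y":0,"z":-0.0008,"roll":0},{"x":0.0164,"y":0,"z":0.0008,"roll":0},{"x":0.0164,"y":0,"z":0.0022,"roll":0},{"x":0.0162,"y":0,"z":0.0036,"roll":0},{"x":0.0158,"y":0,"z":0.005,"roll":0},{"x":0.0152,"y":0,"z":0.0064,"roll":0},{"x":0.0146,"y":0,"z":0.0076,"roll":0}]' 1 >/dev/null; python3 rd.py
python3 -m jog '[{"x":0.014,"y":0,"z":0.0088,"roll":0},{"x":0.013,"y":0,"z":0.01,"roll":0},{"x":0.0122,"y":0,"z":0.0112,"roll":0},{"x":0,"y":0,"z":0,"roll":0},{"x":0,"y":0,"z":0,"roll":0}]' 1 ; python3 rd.py
```

```text
t 11.60 th 27.8 r 0.0795 ax -0.0001 Ft -6.76 Fz 2.34 Fx -5.03 tau 0.562 Tx -1.411 w 0.0277
time_s: 12.1
position: [0.5751, 0.071, 0.1806]
orientation: [-2.005, -2.417, -0.0]
ft_force: [-6.1, -1.1, 4.6]
width: 0.0277
t 12.10 th 43.4 r 0.0793 ax -0.0001 Ft 0.06 Fz 4.61 Fx -6.16 tau 0.248 Tx -0.471 w 0.0277
```

```bash
python3 -m jog '[{"x":0,"y":0,"z":0,"roll":0},{"x":0,"y":0,"z":0,"roll":0},{"x":0,"y":0,"z":0,"roll":0},{"x":0,"y":0,"z":0,"roll":0},{"x":0,"y":0,"z":0,"roll":0}]' 0; python3 rd.py
python3 - <<'E'
from h import *
import cv2
for c in('scene','top','wrist'):cv2.imwrite(f'pics/{c}4.png',env.grab_frame(c)[:,:,::-1])
a=cv2.imread('pics/scene4.png');b=cv2.imread('pics/top4.png');w=cv2.imread('pics/wrist4.png')
cv2.imwrite('pics/m4.png',np.hstack([cv2.resize(a[140:260,210:330],(400,400)),cv2.resize(w,(400,400))]))
E
```

```text
time_s: 12.6
position: [0.5763, 0.0704, 0.1786]
orientation: [2.006, 2.417, 0.001]
ft_force: [-0.2, 0.0, -0.6]
width: 0.0432
t 12.60 th 44.0 r 0.0772 ax 0.0009 Ft 0.04 Fz -0.56 Fx -0.23 tau -0.032 Tx -0.065 w 0.0432
```

View pics/m4.png

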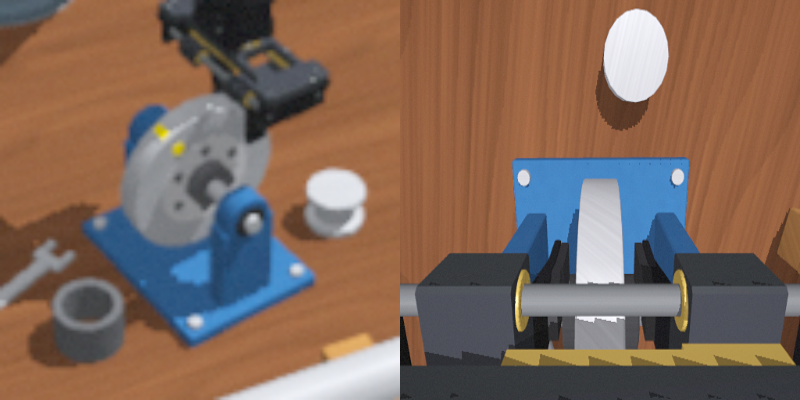

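Fingers are open around the rim and free of contact (force about 0). The mark dot has moved to the scene pixel (263,185). I retrace the arc to −45° and measure the mark's angle.

```bash
cat > mark.py <<'E'
from h import *
def ang(cam,uv,side=1):
    p=env.camera_params(cam);a=.189
    ex=np.array([np.cos(a),np.sin(a),0]);s=np.array([-np.sin(a),np.cos(a),0]);c=np.array([.5855,.0175,.125])
    T=np.array(p['camera_from_world']);o=-T[:3,:3].T@T[:3,3]
    d=np.array([(uv[0]-p['cx'])/p['fx'],-(uv[1]-p['cy'])/p['fy'],-1])@T[:3,:3]
    k=((c+side*.014*ex-o)@ex)/(d@ex);P=o+k*d-c
    return np.degrees(np.arctan2(P@s,P[2])),np.hypot(P@s,P[2])
E
python3 -c "
from mark import *
print(ang('scene',(256,197.5)),ang('scene',(263.4,184.7)))"
python3 -m jog '[{"x":-0.0252,"y":0,"z":-0.0212,"roll":0},{"x":-0.0285,"y":0,"z":-0.0165,"roll":0},{"x":-0.031,"y":0,"z":-0.0113,"roll":0},{"x":-0.0324,"y":0,"z":-0.0057,"roll":0},{"x":-0.033,"y":0,"z":0,"roll":0},{"x":-0.0324,"y":0,"z":0.0057,"roll":0},{"x":-0.031,"y":0,"z":0.0113,"roll":0},{"x":-0.0285,"y":0,"z":0.0165,"roll":0},{"x":-0.0252,"y":0,"z":0.0212,"roll":0},{"x":0,"y":0,"z":0,"roll":0},{"x":0,"y":0,"z":0,"roll":0}]' 0; python3 rd.py
```

```text
(np.float64(-77.64003193278602), np.float64(0.06358993391421973)) (np.float64(-30.25341525224596), np.float64(0.0634774323284282))
time_s: 13.85
position: [0.5953, -0.0348, 0.1777]
orientation: [-2.006, -2.416, 0.001]
ft_force: [0.3, -0.2, -0.1]
width: 0.0436
t 13.85 th -44.2 r 0.0763 ax -0.0002 Ft -0.22 Fz -0.08 Fx 0.30 tau 0.016 Tx -0.043 w 0.0436
```

```bash
python3 -m jog '[{"x":0,"y":0,"z":0,"roll":0},{"x":0,"y":0,"z":0,"roll":0},{"x":0,"y":0,"z":0,"roll":0},{"x":0,"y":0,"z":0,"roll":0},{"x":0,"y":0,"z":0,"roll":0}]' 1; python3 rd.py
python3 -m jog '[{"x":0.0122,"y":0,"z":-0.0112,"roll":0},{"x":0.013,"y":0,"z":-0.01,"roll":0},{"x":0.014,"y":0,"z":-0.0088,"roll":0},{"x":0.0146,"y":0,"z":-0.0076,"roll":0}]' 1 >/dev/null; python3 rd.py
python3 -m jog '[{"x":0.0152,"y":0,"z":-0.0064,"roll":0},{"x":0.0158,"y":0,"z":-0.005,"roll":0},{"x":0.0162,"y":0,"z":-0.0036,"roll":0},{"x":0.0164,"y":0,"z":-0.0022,"roll":0},{"x":0.0164,"y":0,"z":-0.0008,"roll":0}]' 1 >/dev/null; python3 rd.py
python3 -m jog '[{"x":0.0164,"y":0,"z":0.0008,"roll":0},{"x":0.0164,"y":0,"z":0.0022,"roll":0},{"x":0.0162,"y":0,"z":0.0036,"roll":0},{"x":0.0158,"y":0,"z":0.005,"roll":0}]' 1 >/dev/null; python3 rd.py
python3 -m jog '[{"x":0.0152,"y":0,"z":0.0064,"roll":0},{"x":0.0146,"y":0,"z":0.0076,"roll":0},{"x":0.014,"y":0,"z":0.0088,"roll":0},{"x":0.013,"y":0,"z":0.01,"roll":0},{"x":0.0122,"y":0,"z":0.0112,"roll":0}]' 1 >/dev/null; python3 rd.py
python3 -m jog '[{"x":0,"y":0,"z":0,"roll":0},{"x":0,"y":0,"z":0,"roll":0}]' 1; python3 rd.py
```

```text
time_s: 14.35
position: [0.5953, -0.0344, 0.1787]
orientation: [-2.005, -2.418, 0.0]
ft_force: [-1.5, 1.4, 2.6]
width: 0.028
t 14.35 th -43.5 r 0.0768 ax -0.0001 Ft 1.64 Fz 2.64 Fx -1.26 tau -0.231 Tx 0.155 w 0.0280
t 14.75 th -24.4 r 0.0777 ax -0.0001 Ft -4.66 Fz -3.80 Fx -2.05 tau 0.452 Tx -1.137 w 0.0279
t 15.25 th -0.1 r 0.0783 ax -0.0001 Ft -5.22 Fz -2.84 Fx -2.22 tau 0.410 Tx -1.413 w 0.0275
t 15.65 th 19.0 r 0.0786 ax -0.0001 Ft -7.01 Fz 2.20 Fx -4.06 tau 0.577 Tx -1.434 w 0.0274
t 16.15 th 43.1 r 0.0784 ax -0.0002 Ft -5.59 Fz 5.60 Fx -5.57 tau 0.620 Tx -1.210 w 0.0275
time_s: 16.35
position: [0.5752, 0.0709, 0.1794]
orientation: [-2.005, -2.417, 0.001]
ft_force: [-4.6, -2.9, 5.1]
width: 0.0279
t 16.35 th 44.0 r 0.0784 ax -0.0001 Ft -1.95 Fz 5.13 Fx -5.08 tau 0.389 Tx -0.651 w 0.0279
```

```bash
python3 -m jog '[{"x":0,"y":0,"z":0,"roll":0},{"x":0,"y":0,"z":0,"roll":0},{"x":0,"y":0,"z":0,"roll":0},{"x":0,"y":0,"z":0,"roll":0},{"x":0,"y":0,"z":0,"roll":0}]' 0; python3 rd.py
python3 -m jog '[{"x":-0.0252,"y":0,"z":-0.0212,"roll":0},{"x":-0.0285,"y":0,"z":-0.0165,"roll":0},{"x":-0.031,"y":0,"z":-0.0113,"roll":0},{"x":-0.0324,"y":0,"z":-0.0057,"roll":0},{"x":-0.033,"y":0,"z":0,"roll":0},{"x":-0.0324,"y":0,"z":0.0057,"roll":0},{"x":-0.031,"y":0,"z":0.0113,"roll":0},{"x":-0.0285,"y":0,"z":0.0165,"roll":0},{"x":-0.0252,"y":0,"z":0.0212,"roll":0},{"x":0,"y":0,"z":0,"roll":0},{"x":0,"y":0,"z":0,"roll":0}]' 0; python3 rd.py
python3 - <<'E'
from h import *
import cv2
a=env.grab_frame('scene')[:,:,::-1];cv2.imwrite('pics/scene5.png',a)
cv2.imwrite('pics/m5.png',cv2.resize(a[140:260,210:330],(600,600),interpolation=2))
E
```

```text
time_s: 16.85
position: [0.5761, 0.0706, 0.1783]
orientation: [-2.006, -2.417, -0.001]
ft_force: [0.3, -1.0, -0.3]
width: 0.0432
t 16.85 th 44.3 r 0.0772 ax 0.0008 Ft -1.00 Fz -0.27 Fx 0.15 tau 0.041 Tx -0.005 w 0.0432
time_s: 17.95
position: [0.5952, -0.0347, 0.1777]
orientation: [-2.006, -2.416, 0.001]
ft_force: [-0.6, 0.3, -0.2]
width: 0.0433
t 17.95 th -44.1 r 0.0762 ax -0.0002 Ft 0.37 Fz -0.19 Fx -0.51 tau -0.010 Tx -0.034 w 0.0433
```

View pics/m5.png

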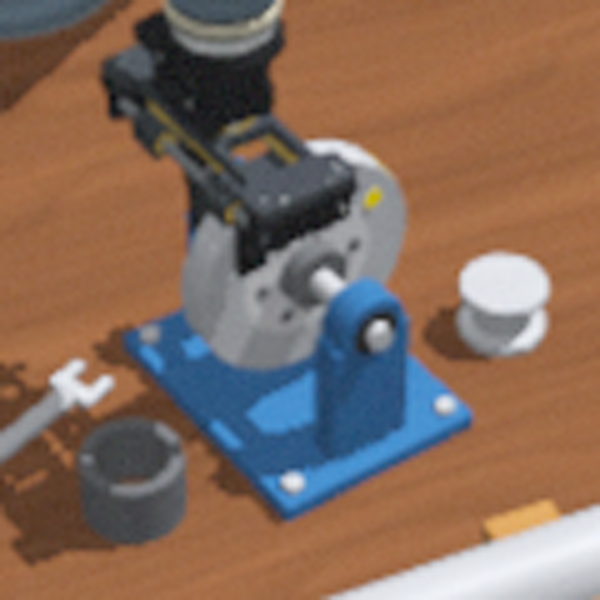

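```bash
python3 -c "
from mark import *
print(ang('scene',(284.6,179.6)))"
python3 -m jog '[{"x":0.0252,"y":0,"z":-0.0212,"roll":0},{"x":0.0285,"y":0,"z":-0.0165,"roll":0},{"x":0.0152,"y":0,"z":-0.0064,"roll":0},{"x":0,"y":0,"z":0,"roll":0},{"x":0,"y":0,"z":0,"roll":0}]' 0;python3 rd.py
python3 -m jog '[{"x":0,"y":0,"z":0,"roll":0},{"x":0,"y":0,"z":0,"roll":0},{"x":0,"y":0,"z":0,"roll":0},{"x":0,"y":0,"z":0,"roll":0},{"x":0,"y":0,"z":0,"roll":0}]' 1; python3 rd.py; cp log.jsonl log1.jsonl
python3 -m jog '[{"x":0.0079,"y":0,"z":-0.0025,"roll":0},{"x":0.0079,"y":0,"z":-0.0025,"roll":0}]' 1 >/dev/null; python3 rd.py
python3 -m jog '[{"x":0.0081,"y":0,"z":-0.0018,"roll":0},{"x":0.0081,"y":0,"z":-0.0018,"roll":0}]' 1 >/dev/null; python3 rd.py
python3 -m jog '[{"x":0.0082,"y":0,"z":-0.0011,"roll":0},{"x":0.0082,"y":0,"z":-0.0011,"roll":0}]' 1 >/dev/null; python3 rd.py
python3 -m jog '[{"x":0.0082,"y":0,"z":-0.0004,"roll":0},{"x":0.0082,"y":0,"z":-0.0004,"roll":0}]' 1 >/dev/null; python3 rd.py
python3 -m jog '[{"x":0.0082,"y":0,"z":0.0004,"roll":0},{"x":0.0082,"y":0,"z":0.0004,"roll":0}]' 1 >/dev/null; python3 rd.py
python3 -m jog '[{"x":0.0082,"y":0,"z":0.0011,"roll":0},{"x":0.0082,"y":0,"z":0.0011,"roll":0}]' 1 >/dev/null; python3 rd.py
python3 -m jog '[{"x":0.0081,"y":0,"z":0.0018,"roll":0},{"x":0.0081,"y":0,"z":0.0018,"roll":0}]' 1 >/dev/null; python3 rd.py
python3 -m jog '[{"x":0.0079,"y":0,"z":0.0025,"roll":0},{"x":0.0079,"y":0,"z":0.0025,"roll":0}]' 1 >/dev/null; python3 rd.py
python3 -m jog '[{"x":0.0076,"y":0,"z":0.0032,"roll":0},{"x":0.0076,"y":0,"z":0.0032,"roll":0}]' 1 >/dev/null; python3 rd.py
python3 -m jog '[{"x":0.0073,"y":0,"z":0.0038,"roll":0},{"x":0.0073,"y":0,"z":0.0038,"roll":0}]' 1 >/dev/null; python3 rd.py
```

```text
(np.float64(57.85794662622924), np.float64(0.06513356522590798))
time_s: 18.5
position: [0.5906, -0.007, 0.1965]
orientation: [2.004, 2.418, 0.0]
ft_force: [-0.2, -0.6, 0.3]
width: 0.0437
t 18.50 th -18.8 r 0.0776 ax 0.0004 Ft -0.55 Fz 0.34 Fx -0.31 tau 0.032 Tx -0.067 w 0.0437
time_s: 19.0
position: [0.5902, -0.008, 0.1958]
orientation: [-2.006, -2.417, 0.001]
ft_force: [-1.1, -1.5, -1.5]
width: 0.0279
t 19.00 th -19.6 r 0.0773 ax -0.0001 Ft -1.26 Fz -1.49 Fx -1.31 tau 0.130 Tx -0.143 w 0.0279
t 19.20 th -16.2 r 0.0774 ax -0.0001 Ft -7.66 Fz -4.69 Fx -1.52 tau 0.671 Tx -1.598 w 0.0273
t 19.40 th -11.6 r 0.0775 ax -0.0001 Ft -7.54 Fz -4.21 Fx -1.56 tau 0.638 Tx -1.756 w 0.0276
t 19.60 th -7.0 r 0.0776 ax -0.0001 Ft -10.17 Fz -3.88 Fx -2.74 tau 0.821 Tx -1.857 w 0.0280
t 19.80 th -2.3 r 0.0777 ax -0.0001 Ft -9.35 Fz -2.39 Fx -3.15 tau 0.733 Tx -2.005 w 0.0278
t 20.00 th 2.3 r 0.0778 ax -0.0001 Ft -9.35 Fz 0.40 Fx -3.94 tau 0.728 Tx -2.050 w 0.0275
t 20.20 th 7.1 r 0.0778 ax -0.0001 Ft -10.00 Fz 3.09 Fx -4.03 tau 0.802 Tx -2.126 w 0.0276
t 20.40 th 11.9 r 0.0778 ax -0.0001 Ft -10.22 Fz 4.59 Fx -4.94 tau 0.852 Tx -2.066 w 0.0277
t 20.60 th 16.9 r 0.0778 ax -0.0001 Ft -8.54 Fz 6.83 Fx -4.79 tau 0.790 Tx -2.004 w 0.0278
t 20.80 th 21.8 r 0.0778 ax -0.0001 Ft -9.77 Fz 7.74 Fx -5.42 tau 0.929 Tx -1.912 w 0.0280
t 21.00 th 26.8 r 0.0777 ax -0.0001 Ft -8.96 Fz 9.11 Fx -6.52 tau 0.940 Tx -1.708 w 0.0278
```

```bash
python3 -m jog '[{"x":-0.0073,"y":0,"z":-0.0038,"roll":0},{"x":-0.0073,"y":0,"z":-0.0038,"roll":0}]' 1 >/dev/null; python3 rd.py
python3 -m jog '[{"x":-0.0076,"y":0,"z":-0.0032,"roll":0},{"x":-0.0076,"y":0,"z":-0.0032,"roll":0}]' 1 >/dev/null; python3 rd.py
python3 -m jog '[{"x":-0.0079,"y":0,"z":-0.0025,"roll":0},{"x":-0.0079,"y":0,"z":-0.0025,"roll":0}]' 1 >/dev/null; python3 rd.py
python3 -m jog '[{"x":-0.0081,"y":0,"z":-0.0018,"roll":0},{"x":-0.0081,"y":0,"z":-0.0018,"roll":0}]' 1 >/dev/null; python3 rd.py
python3 -m jog '[{"x":-0.0082,"y":0,"z":-0.0011,"roll":0},{"x":-0.0082,"y":0,"z":-0.0011,"roll":0}]' 1 >/dev/null; python3 rd.py
python3 -m jog '[{"x":-0.0082,"y":0,"z":-0.0004,"roll":0},{"x":-0.0082,"y":0,"z":-0.0004,"roll":0}]' 1 >/dev/null; python3 rd.py
python3 -m jog '[{"x":-0.0082,"y":0,"z":0.0004,"roll":0},{"x":-0.0082,"y":0,"z":0.0004,"roll":0}]' 1 >/dev/null; python3 rd.py
python3 -m jog '[{"x":-0.0082,"y":0,"z":0.0011,"roll":0},{"x":-0.0082,"y":0,"z":0.0011,"roll":0}]' 1 >/dev/null; python3 rd.py
python3 -m jog '[{"x":-0.0081,"y":0,"z":0.0018,"roll":0},{"x":-0.0081,"y":0,"z":0.0018,"roll":0}]' 1 >/dev/null; python3 rd.py
python3 -m jog '[{"x":-0.0079,"y":0,"z":0.0025,"roll":0},{"x":-0.0079,"y":0,"z":0.0025,"roll":0}]' 1 >/dev/null; python3 rd.py
python3 -m jog '[{"x":-0.0076,"y":0,"z":0.0032,"roll":0},{"x":-0.0076,"y":0,"z":0.0032,"roll":0}]' 1 >/dev/null; python3 rd.py
python3 -m jog '[{"x":-0.0073,"y":0,"z":0.0038,"roll":0},{"x":-0.0073,"y":0,"z":0.0038,"roll":0}]' 1 >/dev/null; python3 rd.py
python3 -m jog '[{"x":-0.007,"y":0,"z":0.0044,"roll":0},{"x":-0.007,"y":0,"z":0.0044,"roll":0}]' 1 >/dev/null; python3 rd.py
python3 - <<'E'
import json,numpy as np
from scipy.optimize import least_squares
D=np.array([json.loads(l) for l in open('log.jsonl')])
def grp(lo,hi,ex): 
    t=D[:,0]; m=(t>lo)&(t<hi)&~np.isin(t.round(2),ex); return D[m,1],D[m,-2]
A=grp(4.95,10.95,[6.5,9.7]);B=grp(19.3,30,[21.2])
g=lambda v,th,tau,ph:np.sign(tau)*v[0]-v[1]*np.sin(th+ph)+v[4]-tau
for nm,sel in(('first',(1,0,0)),('last',(0,1,0)),('both',(1,1,0)),('both+bias',(1,1,1))):
    f=lambda v:np.r_[sel[0]*g(np.r_[v[:4],v[4]*sel[2]],*A,v[2]),sel[1]*g(np.r_[v[:4],v[4]*sel[2]],*B,v[3])]
    r=least_squares(f,[.77,.31,.5,3.3,0]);print(nm,r.x[:2].round(3),np.degrees(r.x[2:4]).round(1),r.x[4].round(3))
E
```

```text
t 21.20 th 25.8 r 0.0777 ax -0.0002 Ft 5.49 Fz -6.12 Fx 0.91 tau -0.591 Tx 1.224 w 0.0275
t 21.40 th 22.5 r 0.0777 ax -0.0002 Ft 6.69 Fz -4.77 Fx 1.23 tau -0.622 Tx 1.616 w 0.0275
t 21.60 th 17.9 r 0.0777 ax -0.0002 Ft 8.07 Fz -4.14 Fx 0.64 tau -0.696 Tx 1.779 w 0.0279
t 21.80 th 13.3 r 0.0776 ax -0.0002 Ft 9.96 Fz -2.21 Fx 0.51 tau -0.791 Tx 1.927 w 0.0275
t 22.00 th 8.5 r 0.0774 ax -0.0002 Ft 9.95 Fz -0.63 Fx 0.57 tau -0.769 Tx 2.035 w 0.0275
t 22.20 th 3.8 r 0.0773 ax -0.0002 Ft 10.27 Fz 0.28 Fx 0.05 tau -0.791 Tx 2.132 w 0.0276
t 22.40 th -1.0 r 0.0772 ax -0.0002 Ft 11.65 Fz 2.69 Fx -0.26 tau -0.903 Tx 2.157 w 0.0282
t 22.60 th -5.9 r 0.0770 ax -0.0001 Ft 10.77 Fz 4.63 Fx -1.39 tau -0.862 Tx 2.118 w 0.0279
t 22.80 th -10.9 r 0.0769 ax -0.0001 Ft 11.33 Fz 6.13 Fx -1.77 tau -0.944 Tx 2.146 w 0.0281
t 23.00 th -15.9 r 0.0767 ax -0.0001 Ft 9.47 Fz 6.82 Fx -1.43 tau -0.842 Tx 2.108 w 0.0279
t 23.20 th -21.0 r 0.0765 ax -0.0001 Ft 9.82 Fz 8.04 Fx -1.51 tau -0.922 Tx 1.945 w 0.0275
t 23.40 th -26.0 r 0.0764 ax -0.0002 Ft 9.85 Fz 9.67 Fx -2.65 tau -1.000 Tx 1.911 w 0.0277
t 23.60 th -31.1 r 0.0762 ax -0.0001 Ft 9.66 Fz 9.78 Fx -2.18 tau -1.016 Tx 1.829 w 0.0279
first [0.775 0.319] [ 28.7 189.1] 0.0
last [0.791 0.369] [ 28.6 174.7] 0.0
both [0.783 0.335] [ 27.2 174.1] 0.0
both+bias [0.782 0.391] [ 42.4 158.7] 0.104
```

Both sweeps agree to about 9°; the combined estimate puts the heavy side straight down at grip angle θ≈+1° (±5°). I go there and take more readings on the way.

```bash
python3 -m jog '[{"x":0.007,"y":0,"z":-0.0044,"roll":0},{"x":0.007,"y":0,"z":-0.0044,"roll":0}]' 1 >/dev/null; python3 rd.py
python3 -m jog '[{"x":0.0073,"y":0,"z":-0.0038,"roll":0},{"x":0.0073,"y":0,"z":-0.0038,"roll":0}]' 1 >/dev/null; python3 rd.py
python3 -m jog '[{"x":0.0076,"y":0,"z":-0.0032,"roll":0},{"x":0.0076,"y":0,"z":-0.0032,"roll":0}]' 1 >/dev/null; python3 rd.py
python3 -m jog '[{"x":0.0079,"y":0,"z":-0.0025,"roll":0},{"x":0.0079,"y":0,"z":-0.0025,"roll":0}]' 1 >/dev/null; python3 rd.py
python3 -m jog '[{"x":0.0081,"y":0,"z":-0.0018,"roll":0},{"x":0.0081,"y":0,"z":-0.0018,"roll":0}]' 1 >/dev/null; python3 rd.py
python3 -m jog '[{"x":0.0082,"y":0,"z":-0.0011,"roll":0},{"x":0.0082,"y":0,"z":-0.0011,"roll":0}]' 1 >/dev/null; python3 rd.py
python3 -m jog '[{"x":0.0082,"y":0,"z":-0.0004,"roll":0},{"x":0.0082,"y":0,"z":-0.0004,"roll":0}]' 1 >/dev/null; python3 rd.py
python3 -m jog '[{"x":0.0036,"y":0,"z":0,"roll":0},{"x":0,"y":0,"z":0,"roll":0},{"x":0,"y":0,"z":0,"roll":0},{"x":0,"y":0,"z":0,"roll":0},{"x":0,"y":0,"z":0,"roll":0},{"x":0,"y":0,"z":0,"roll":0}]' 1 >/dev/null; python3 rd.py
python3 - <<'E'
import json,numpy as np,cv2
from scipy.optimize import least_squares
D=np.array([json.loads(l) for l in open('log.jsonl')])[:-1]
def grp(lo,hi,ex): 
    t=D[:,0]; m=(t>lo)&(t<hi)&~np.isin(t.round(2),ex); return D[m,1],D[m,-2]
A=grp(4.95,10.95,[6.5,9.7]);B=grp(19.3,30,[21.2,23.8])
g=lambda v,th,tau,ph:np.sign(tau)*v[0]-v[1]*np.sin(th+ph)+v[3]-tau
for d in(152,155,158):
  r=least_squares(lambda v:np.r_[g(v,*A,v[2]),g(v,*B,v[2]+np.radians(d))],[.77,.31,.5,0])
  print(d,r.x.round(3),'phi0',np.degrees(r.x[2]).round(1),'target th',180-d-np.degrees(r.x[2]))
r=least_squares(lambda v:g(np.r_[v,0],*B,v[2]),[.77,.31,3.1]);print('B only',r.x, 180-np.degrees(r.x[2]))
from bench import env
a=env.grab_frame('scene')[:,:,::-1];cv2.imwrite('pics/scene6.png',a)
cv2.imwrite('pics/m6.png',cv2.resize(a[140:260,210:330],(600,600),interpolation=2))
E
```

```text
t 23.80 th -29.7 r 0.0763 ax -0.0001 Ft -3.66 Fz -9.53 Fx 0.30 tau 0.603 Tx -0.858 w 0.0279
t 24.00 th -25.1 r 0.0767 ax -0.0001 Ft -3.70 Fz -11.18 Fx -0.18 tau 0.620 Tx -1.024 w 0.0282
t 24.20 th -19.7 r 0.0771 ax -0.0001 Ft -5.02 Fz -10.59 Fx -0.59 tau 0.639 Tx -1.064 w 0.0280
t 24.40 th -14.7 r 0.0774 ax -0.0001 Ft -6.12 Fz -11.48 Fx -1.02 tau 0.684 Tx -1.285 w 0.0276
t 24.60 th -10.1 r 0.0777 ax -0.0001 Ft -5.86 Fz -9.92 Fx -1.64 tau 0.583 Tx -1.548 w 0.0279
t 24.80 th -5.6 r 0.0780 ax -0.0001 Ft -7.48 Fz -10.32 Fx -2.49 tau 0.659 Tx -1.791 w 0.0277
t 25.00 th -1.1 r 0.0782 ax -0.0001 Ft -9.31 Fz -8.13 Fx -2.37 tau 0.741 Tx -1.976 w 0.0278
t 25.60 th 0.1 r 0.0783 ax -0.0001 Ft -7.91 Fz -6.39 Fx -3.32 tau 0.618 Tx -1.792 w 0.0279
152 [ 0.781  0.333  0.421 -0.015] phi0 24.1 target th 3.898455799880619
155 [ 0.781  0.33   0.394 -0.024] phi0 22.6 target th 2.4218858469710582
158 [ 0.781  0.328  0.367 -0.032] phi0 21.1 target th 0.9463449694459456
B only [0.78596813 0.37478277 3.03730458] 5.975266366305391
```

View pics/m6.png

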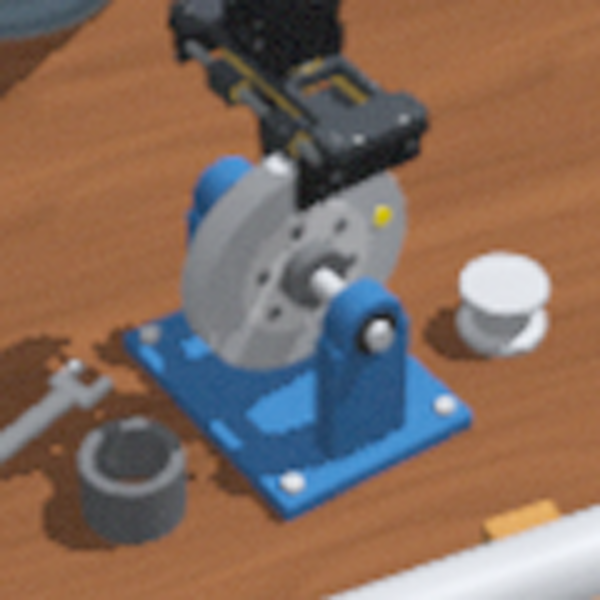

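```bash
python3 -c "
from mark import *
print(ang('scene',(286.4,183)))"
```

```text
(np.float64(76.27946086654298), np.float64(0.06519121889655935))
```

Mark turned 154°, as expected (no slip). I make a final small nudge, ease off the push, and check rest.

```bash
python3 -m jog '[{"x":0.006,"y":0,"z":0.0003,"roll":0},{"x":0,"y":0,"z":0,"roll":0},{"x":0,"y":0,"z":0,"roll":0},{"x":-0.003,"y":0,"z":0,"roll":0},{"x":-0.003,"y":0,"z":0.003,"roll":0},{"x":0,"y":0,"z":0,"roll":0},{"x":0,"y":0,"z":0,"roll":0},{"x":0,"y":0,"z":0,"roll":0},{"x":0,"y":0,"z":0,"roll":0},{"x":0,"y":0,"z":0,"roll":0}]' 1; python3 rd.py
python3 -m jog '[{"x":0,"y":0,"z":0,"roll":0},{"x":0,"y":0,"z":0,"roll":0},{"x":0,"y":0,"z":0,"roll":0},{"x":0,"y":0,"z":0,"roll":0},{"x":0,"y":0,"z":0,"roll":0}]' 1 >/dev/null; python3 rd.py
python3 - <<'E'
from bench import env
import cv2,numpy as np
a=env.grab_frame('scene')[:,:,::-1];cv2.imwrite('pics/scene7.png',a)
cv2.imwrite('pics/m7.png',np.hstack([cv2.resize(a[100:300,80:400],(512,320)),cv2.resize(a[150:250,220:320],(288,320))]))
print(np.abs(env.get_obs()['joint_vel']).max())
E
```

```text
time_s: 26.65
position: [0.585, 0.0196, 0.2013]
orientation: [-2.005, -2.418, 0.0]
ft_force: [-3.9, -3.5, 2.5]
width: 0.0277
t 26.65 th 1.6 r 0.0784 ax -0.0001 Ft -2.70 Fz 2.52 Fx -4.47 tau 0.217 Tx -0.747 w 0.0277
t 27.15 th 1.6 r 0.0783 ax -0.0001 Ft -3.75 Fz 2.87 Fx -4.26 tau 0.300 Tx -0.758 w 0.0277
0.002705358358232454
```

View pics/m7.png

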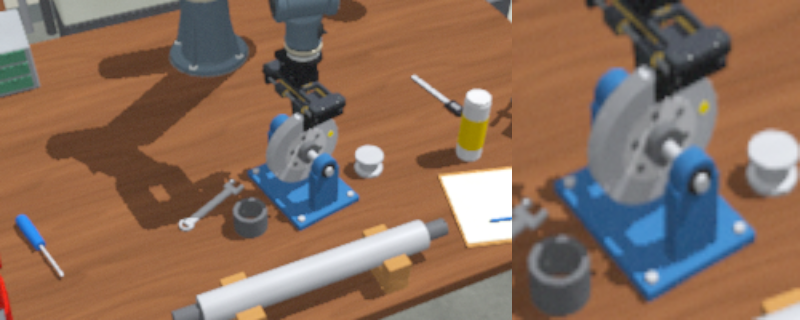

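The gripper holds the rim at the top, the drum is at rest (mark on the +y side), and the bystanders look unmoved. Handing in.

```bash
python3 -c "
from bench import env
print(env.job_done())"
```

```text
the job is handed in; nothing more can be done
None
```

I turned the drum about 155° so that its heavy side points straight down by my estimate, and handed the job in while still gripping the rim at rest. No verdict was reported.

- **Finding the heavy side:** I swept the rim about ±37° both ways and compared the effort in each direction. That put the heavy side 23–30° past the top, toward +y. The fitted moment was about 0.33 N m, inside the given range.
- **Turning it down:** I turned the drum in three grips and swept both ways again around the bottom.
- **Final position:** The grip rests at 1.6°. The combined fit puts straight down at about 2.4°, and the bottom sweep alone at 6°. The first sweep alone puts it near −4°. All are well within the allowed 20°.
- **Mark count:** Just before the last small nudge of about 1.5°, the camera showed the mark had turned 154°. That agrees with the grip count, so there was no visible slip.
- **At rest:** The jaws are 27.7 mm apart on the rim, the residual force is about 6 N, the joints are still, and 27 s had passed.
- **Other things on the bench:** They look untouched in the last picture, judged by eye only.
- **What disagreed:**
  - My first move was refused for missing numbers, and nothing moved.
  - The top and bottom sweeps differed by about 9°, which I put down to a small force offset and averaged.

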